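# Find the unlatched access panel and push it open

## Robot

A 6-joint arm with a two-finger parallel gripper is mounted at the origin on a cart in front of the work surface, level with it; the furniture and walls round the work are solid. World frame = base frame: x ahead of the robot, y to its left, z up, the work surface at z = 0. Lengths are in m, angles in rad, forces in N, time in s.
With the tool pointing down it reaches from about 0.4 to 0.925 m from the base axis. Payload 12.5 kg.
Tool frame: the origin (TCP) lies where the fingers leave the gripper's body, on its centre line; the fingertips stand 78 mm ahead of it and the grasp point (between the pads) lies 59 mm ahead of it; x points along the fingers, z is the direction in which the jaws open and shut, and the axes are right-handed (so a half turn about x gives the same grasp; the last joint's range is limited). The gripper opens to 95 mm and grips with 3 to 60 N. Pads are 20 mm wide; open, the fingers measure 119 mm over their backs; the gripper's body (75 mm by 180 mm) begins 59 mm behind the grasp point.
Start: joints at [-1.41, 0.491, 1.559, -0, 1.092, -0.106], TCP at [0.165, -0.603, 0.292] pointing down, gripper open.
Joint ranges: [-3.1, 3.1], [-0.84, 2.19], [0.05, 2.79], [-1.13, 4.28], [0.06, 2.93], [-2.69, 2.69]. Speed limits (rad/s): [2.22, 2.22, 2.79, 3.14, 3.14, 3.14].

## Interface

Orientations are given as [roll, pitch, yaw] about the fixed x, y, z axes, in that order (R = Rz(yaw) Ry(pitch) Rx(roll)).
In Python, from station import monitor, imaging, ticket, finder gives the robot as it stands.
- The arm moves only by the tool drive_tool, never from a script. Its argument "moves" is a list of rows, each a list of 5 numbers: the closure, from -1 (fully open) to 1 (shut), then the shift along the world's x, y, z as a fraction of full scale, then the turn about the world's z as a fraction of full scale. In form: [[claw, x, y, z, twist], ...]. A call has 1 to 8 rows; each row shifts and turns the commanded pose from where the row before left it; what a row does not reach is not made up. Full scale, the value 1, is 0.15 m for a shift and 180 degrees for a turn. A row lasts 1/10 s, in which the tool goes at most 50 mm and 8.59 degrees, less where a joint would pass 70% of its speed; a pose out of reach is approached as far as the arm can. A call with a number of a shift or a turn outside -1 to 1 is refused whole. A call with a gripper value outside its range is refused whole. The fingers move at their own pace and stop on an object; the grip force is fixed at half the most. Time passes only in rows, so rows that do not move let the fingers close. It gives the time, the measured TCP pose, the force and the opening at its end, in the units of the state.
- monitor.read_state(): the state, without advancing time (a new reading comes with each control period).
- imaging.camera(name): name is "side" or "top"; returns (picture, depth): 400x640x3 uint8, red, green, blue; 400x640 float32, m along the optical axis (not along the pixel's ray), 0 where there is no reading.
- imaging.calibration(name): a dict with "mtx" (3x3 intrinsics, pixels), "rvec" (rotation vector, rad) and "tvec" (3), from world to camera coordinates, as OpenCV has them. Camera axes: x right, y down, z forward; pixel columns grow to the right and rows downward; lengths in m; the calibration is good to about 2 mm. A picture is of the moment at which its call begins. calibration takes no time and is no camera call.
- ticket.close_job(): hands the job in, once; it reports no verdict.
Trained networks look in the newest picture that a camera, given by its name, has taken for a name from the list of things; names that differ only in an ending like _2 or _b are one class to them, and where a whole thing is asked for, a point or a joint stands for the part that bears it (a point fixed in the world has none). Each returns a list of dicts, best first, with "score" (0 to 1); they miss things now and then, are a little off and sometimes report something else, mostly with a low value. They report only what shows in the picture. A call takes as long as a camera call.
- finder.recognise(camera, query): "position" ([x, y, z] in m, in the coordinates of the camera as it stood for that picture, good to about 4 mm: the middle of the surface that is visible of it).
- finder.tip_of(camera, query): "position" ([x, y, z] in m, in the coordinates of the camera as it stood for that picture, good to about 4 mm: a listed point, or the origin of a listed thing).
The state is a dict: "t": time; "joint_pos": joint angles; "qd": joint speeds; "joint_efforts": joint torques, N m; "tcp_pos": TCP position; "ee_rot": TCP orientation; "ft_force": force on the tool from outside, world axes, zero at the start; "ft_torque": the same for the moment, N m; "gripper_width": finger opening in m.
Only numpy, scipy, OpenCV 4.12 (cv2) and the standard library are available. Lean on these libraries where they do the work, as an engineer would, in place of code of your own. Each camera call takes 0.05 s, during which the arm holds its last target.

## Task

One of the four identical panels on top of the grey service box has been left unlatched. With the fingertips, press the panels one after another to find the one that rocks, and push that one down at its edge until it stands fully open; do not force the latched ones, lift nothing, and leave the small things round the box where they stand.

Things in the scene. Friction and masses are not known exactly. Their poses are not given: they have to be found in the camera images.
- service_box: Grey bench service box, 202 x 202 mm, 66 mm high, fixed to the worktop; origin at the centre of its underside, z up, x away from the robot (turned by its yaw). It is divided into 2 x 2 open compartments of 92 x 92 mm (inside), 60 mm deep, with 6 mm walls between; each is closed by one tilting panel. Five loose small objects stand on the worktop close beside it, 8 to 60 mm off its walls.
- panel_a_top (a point): Centre of the upper face of the near left panel (seen from the robot, box unturned): a plain aluminium plate 84 x 84 x 5 mm, its face 2.5 mm below the rim of the box. Its pivot runs along the panel's y axis through the plate's middle (2.5 mm below this point), so its two x edges (marked by one low rib each, 34 mm from the pivot) can tip down into the compartment. The point tilts with the panel.
- panel_a (a joint): Tilt of the near left panel, rad: 0 level, positive with its +x edge down, negative with its -x edge down, stops at +-1.1. Just one panel, not always the same, is unlatched: it rocks either way under 1 to 2 N and stays where it is left. The others rest on sprung catches: pressed 26 mm from the pivot they give 2 to 3 mm at 10 to 20 N, tilt at most 0.1 rad and spring back to within 0.02 rad.
- panel_b_top (a point): Centre of the upper face of the near right panel (seen from the robot, box unturned): a plain aluminium plate 84 x 84 x 5 mm, its face 2.5 mm below the rim of the box. Its pivot runs along the panel's y axis through the plate's middle (2.5 mm below this point), so its two x edges (marked by one low rib each, 34 mm from the pivot) can tip down into the compartment. The point tilts with the panel.
- panel_b (a joint): Tilt of the near right panel, rad: 0 level, positive with its +x edge down, negative with its -x edge down, stops at +-1.1. Just one panel, not always the same, is unlatched: it rocks either way under 1 to 2 N and stays where it is left. The others rest on sprung catches: pressed 26 mm from the pivot they give 2 to 3 mm at 10 to 20 N, tilt at most 0.1 rad and spring back to within 0.02 rad.
- panel_c_top (a point): Centre of the upper face of the far left panel (seen from the robot, box unturned): a plain aluminium plate 84 x 84 x 5 mm, its face 2.5 mm below the rim of the box. Its pivot runs along the panel's y axis through the plate's middle (2.5 mm below this point), so its two x edges (marked by one low rib each, 34 mm from the pivot) can tip down into the compartment. The point tilts with the panel.
- panel_c (a joint): Tilt of the far left panel, rad: 0 level, positive with its +x edge down, negative with its -x edge down, stops at +-1.1. Just one panel, not always the same, is unlatched: it rocks either way under 1 to 2 N and stays where it is left. The others rest on sprung catches: pressed 26 mm from the pivot they give 2 to 3 mm at 10 to 20 N, tilt at most 0.1 rad and spring back to within 0.02 rad.
- panel_d_top (a point): Centre of the upper face of the far right panel (seen from the robot, box unturned): a plain aluminium plate 84 x 84 x 5 mm, its face 2.5 mm below the rim of the box. Its pivot runs along the panel's y axis through the plate's middle (2.5 mm below this point), so its two x edges (marked by one low rib each, 34 mm from the pivot) can tip down into the compartment. The point tilts with the panel.
- panel_d (a joint): Tilt of the far right panel, rad: 0 level, positive with its +x edge down, negative with its -x edge down, stops at +-1.1. Just one panel, not always the same, is unlatched: it rocks either way under 1 to 2 N and stays where it is left. The others rest on sprung catches: pressed 26 mm from the pivot they give 2 to 3 mm at 10 to 20 N, tilt at most 0.1 rad and spring back to within 0.02 rad.
- mould_cup_0: Bystander, a small round open green cup 40 mm across, 28 mm high, loose on the worktop beside the service box; origin at the centre of its underside.
- specimen_3: Bystander, a round red disc-shaped specimen 25 mm across, 19 mm high, loose on the worktop beside the service box; origin at the centre of its underside.
- loupe: Bystander, a black stand loupe 36 mm across, 42 mm high, loose on the worktop beside the service box; origin at the centre of its underside.
- specimen_1: Bystander, a round black disc-shaped specimen 30 mm across, 18 mm high, loose on the worktop beside the service box; origin at the centre of its underside.
- clay_block: Bystander, a tan block 61 x 33 x 22 mm, loose on the worktop beside the service box; origin at the centre of its underside.

How it is judged:
By the outcome, as a careful person would: the job done as asked, in the order asked, and still so for the second after the job is handed in, with the robot touching nothing.
It also fails if it takes over 48 s, if anything falls off the work surface, if the arm or the gripper's body presses on something with over 40 N, if the wrist force passes 120 N, or if a joint passes its speed limit or range.

## Working session

There is one attempt and no reset: what is moved stays moved. The work goes in short steps, Python scripts to look and compute and a tool call to move; the robot and the scene stay as the last step left them, time stands still between calls to the robot, and variables do not carry over. Pictures are saved under pics/ and viewed, and the job is handed in when it is done.

Besides the shell and the picture viewer there is one more tool, called after "Request:" as a command line: name --pt "numbers of a row" for each row, then --argument value for the rest. drive_tool: Moves the arm, as the interface text tells. Shift numbers are shares of 0.15 m and turn numbers shares of 180 degrees, none past 1 either way. Its arguments: {"type":"object","properties":{"moves":{"type":"array"}},"required":["moves"]}

```bash
mkdir -p pics; ls
cat > h.py <<'E'
import numpy as np,cv2
from station import monitor,imaging,ticket,finder
def cal(n):
    c=imaging.calibration(n);R,_=cv2.Rodrigues(np.array(c["rvec"],float));return np.array(c["mtx"]),R,np.array(c["tvec"],float).ravel()
def c2w(n,p):
    K,R,t=cal(n);return R.T@(np.array(p)-t)
def pic(n,f):
    im,d=imaging.camera(n);cv2.imwrite("pics/"+f,im[:,:,::-1]);return im,d
def cloud(n,d):
    K,R,t=cal(n);v,u=np.mgrid[:d.shape[0],:d.shape[1]]
    P=np.stack([(u-K[0,2])/K[0,0]*d,(v-K[1,2])/K[1,1]*d,d],-1)
    return (P-t)@R
def proj(n,p):
    K,R,t=cal(n);q=K@(R@np.array(p)+t);return q[:2]/q[2]
E
python3 - <<'E'
from h import *
s=monitor.read_state();print(s)
for n in("top","side"):
    im,d=pic(n,n+"0.png");np.save(n+"0.npy",d)
    for q in ["service_box","panel_a_top"]:
        for r in finder.tip_of(n,q)[:5]:print(n,q,round(r["score"],2),c2w(n,r["position"]).round(4))
E
```

```text
pics
{'t': 0.0, 'joint_pos': array([-1.40962156e+00,  4.91525422e-01,  1.55945344e+00,  1.93627357e-06,
        1.09170474e+00, -1.05603250e-01]), 'qd': array([-0.00071295,  0.00057786,  0.00016614,  0.00058423,  0.00192369,
        0.00020816]), 'joint_efforts': array([-7.59039503e-04, -6.12644434e+01, -2.58178800e+01,  6.92673353e-02,
        4.82088095e-02, -8.23808205e-05]), 'tcp_pos': array([ 0.16475938, -0.6027228 ,  0.29168154]), 'ee_rot': array([3.03441526, 1.56970538, 1.73039607]), 'ft_force': array([ 0.08934441,  0.65148934, -0.18285878]), 'ft_torque': array([-0.00370946,  0.00435762, -0.00970616]), 'gripper_width': 0.09549369930763105}
top service_box 0.62 [ 0.4907 -0.3081  0.0029]
top service_box 0.27 [ 0.5245 -0.3644  0.0609]
top panel_a_top 0.75 [ 0.4577 -0.2458  0.0646]
side service_box 0.74 [ 0.496  -0.3076  0.0066]
side panel_a_top 0.87 [ 0.4611 -0.2461  0.0632]
```

View pics/top0.png

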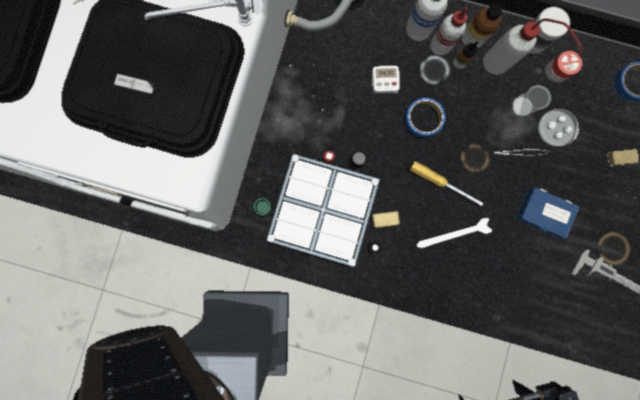

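View pics/side0.png

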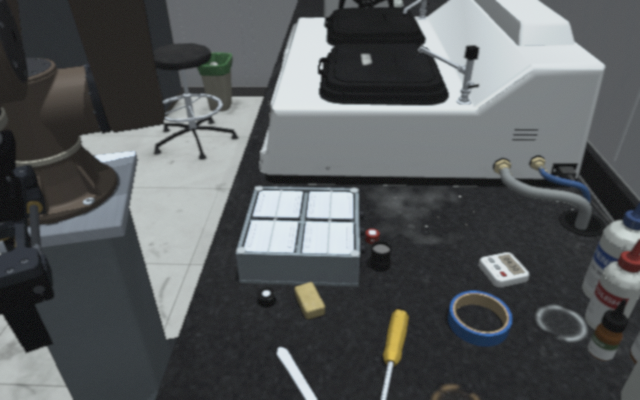

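Run:
```python
from h import *
d=np.load("top0.npy");W=cloud("top",d)
m=(abs(W[...,2]-.0645)<.006)&(d>0)&(abs(W[...,0]-.5)<.18)&(abs(W[...,1]+.31)<.18)
m=m.astype(np.uint8)
n,l,s,c=cv2.connectedComponentsWithStats(m);k=1+s[1:,4].argmax();print(s[k],s[1:,4])
P=W[l==k];print(P.mean(0),P[:,2].std())
r=cv2.minAreaRect(P[:,:2].astype(np.float32)*1000);print(r)
c,sn=0,0
```

```text
[ 267  154  112  112 6811] [  56 6811   19    3    1    8    9    1    4   12    3   10   34   13
    5    2    6    7    5    1    1    8    1    3    5    1    6   10]
[ 0.4919554  -0.30750877  0.0653011 ] 0.0018329043234092024
((492.69873046875, -307.418701171875), (202.2187957763672, 202.8146209716797), 74.47933959960938)
```

The top view shows the box at about pixels (267..379, 154..266), with the far edge up and yaw about -15.5°. The side view agrees: red, black, tan and white/black items stand at its right and near sides, and a green cup at its left.

```bash
python3 - <<'E'
from h import *
d=np.load("side0.npy");W=cloud("side",d)
m=((abs(W[...,2]-.0645)<.005)&(d>0)&(abs(W[...,0]-.5)<.18)&(abs(W[...,1]+.31)<.18)).astype(np.uint8)
n,l,s,c=cv2.connectedComponentsWithStats(m);k=1+s[1:,4].argmax()
P=W[l==k];print(P.mean(0),cv2.minAreaRect(P[:,:2].astype(np.float32)*1000))
c=np.array([.4925,-.3075]);a=np.radians(-15.5);ex=np.array([np.cos(a),np.sin(a)]);ey=np.array([-ex[1],ex[0]])
for nm,sx,sy in [("a",-1,1),("b",-1,-1),("c",1,1),("d",1,-1)]:
    q=c+sx*.049*ex+sy*.049*ey
    print(nm,q.round(4),"-",(q-.026*ex).round(4),"+",(q+.026*ex).round(4),"px",proj("top",[*q,.0635]).round())
    for cam in("top","side"):
        im,dd=imaging.camera(cam)
        r=finder.tip_of(cam,f"panel_{nm}_top")
        if nm in "ad":print([(round(x["score"],2),c2w(cam,x["position"]).round(3)) for x in r[:4]])
E
python3 -c "
import cv2
a=cv2.imread('pics/top0.png')[145:275,245:400];cv2.imwrite('pics/topz.png',cv2.resize(a,None,fx=4.5,fy=4.5,interpolation=2))"
```

```text
[ 0.49066929 -0.32066673  0.06477908] ((493.55718994140625, -308.6994323730469), (206.7320098876953, 201.8321990966797), 74.53182220458984)
a [ 0.4584 -0.2472] - [ 0.4333 -0.2402] + [ 0.4834 -0.2541] px [296. 224.]
[(0.98, array([ 0.458, -0.244,  0.064]))]
[(0.86, array([ 0.462, -0.25 ,  0.062]))]
b [ 0.4322 -0.3416] - [ 0.4071 -0.3347] + [ 0.4572 -0.3486] px [338. 237.]
c [ 0.5528 -0.2734] - [ 0.5278 -0.2664] + [ 0.5779 -0.2803] px [308. 182.]
d [ 0.5266 -0.3678] - [ 0.5016 -0.3609] + [ 0.5517 -0.3748] px [350. 195.]
[(0.83, array([ 0.525, -0.37 ,  0.064])), (0.26, array([ 0.554, -0.275,  0.067]))]
[(0.91, array([ 0.529, -0.364,  0.067]))]
```

View pics/topz.png

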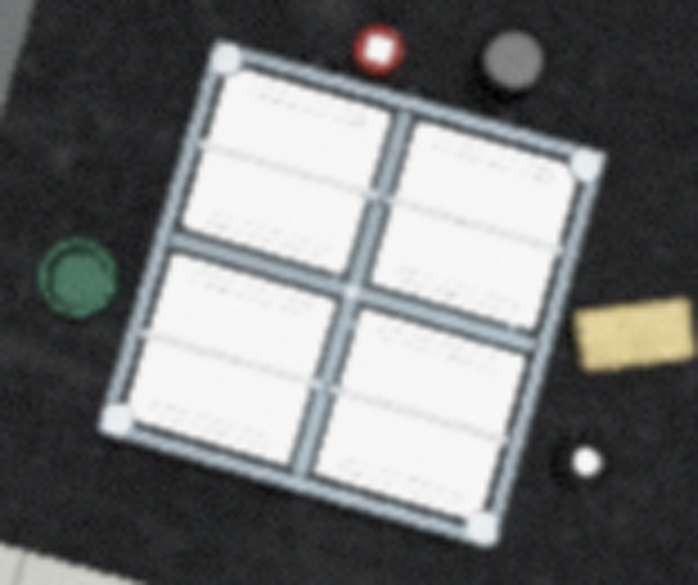

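The centre, yaw and all four panels agree between the two cameras. The route is b, d, c, a, pressing each panel on the side nearest the middle of the box.

Request:
drive_tool --pt "1 0.15 0.13 0 -0.043" --pt "1 0.2 0.17 0 -0.043" --pt "1 0.2 0.17 0 -0.043" --pt "1 0.2 0.17 0 -0.042" --pt "1 0.2 0.17 0 0" --pt "1 0.2 0.17 0 0" --pt "1 0.2 0.17 0 0" --pt "1 0.2 0.17 0 0"

```text
t: 1.9
tcp_pos: [0.3984, -0.4037, 0.2924]
ee_rot: [0.653, 1.57, -1.189]
ft_force: [-0.2, -0.9, -0.1]
gripper_width: 0.0364
```

Request:
drive_tool --pt "1 0.2 0.18 0 0" --pt "1 0.19 0.18 0 0" --pt "1 0 0 -0.25 0" --pt "1 0 0 -0.25 0" --pt "1 0 0 -0.2 0" --pt "1 0 0 -0.14 0" --pt "1 0 0 0 0" --pt "1 0 0 0 0"

```text
t: 2.7
tcp_pos: [0.456, -0.3511, 0.1667]
ee_rot: [0.124, 1.571, -1.717]
ft_force: [-1.1, -0.6, 0.8]
gripper_width: 0.0005
```

Run:
```python
from h import *
s=monitor.read_state();print(s)
im,d=pic("side","side1.png")
cv2.imwrite("pics/side1z.png",cv2.resize(im[130:330,180:420,::-1],None,fx=3,fy=3,interpolation=2))
```

```text
{'t': 2.7, 'joint_pos': array([-7.70921038e-01,  5.76550354e-01,  1.80531447e+00, -9.38531974e-05,
        7.59681224e-01,  1.07043222e+00]), 'qd': array([ 0.00050016, -0.02260691, -0.0133509 , -0.00186643,  0.00157667,
       -0.00032824]), 'joint_efforts': array([ 9.02248488e-03, -5.76527202e+01, -1.79842401e+01,  4.61478182e-02,
       -1.25593529e-01, -9.87244566e-04]), 'tcp_pos': array([ 0.45598116, -0.35110734,  0.16670803]), 'ee_rot': array([ 0.12427442,  1.57071664, -1.71701079]), 'ft_force': array([-1.10379309, -0.59907558,  0.83700402]), 'ft_torque': array([ 0.02991511, -0.01539438,  0.00331712]), 'gripper_width': 0.00048241027254682957}
```

View pics/side1z.png

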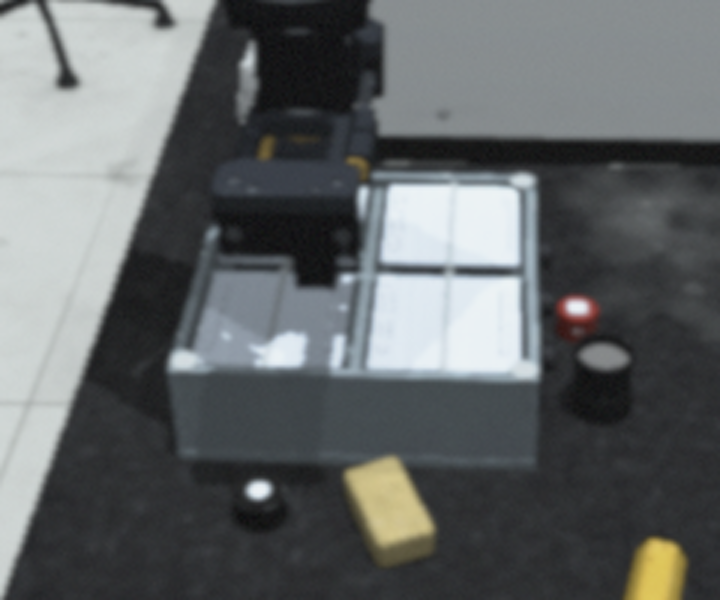

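The closed fingertips sit over panel b's +x half (zoomed pixel about (318, 280)) and clear of the dividing wall. Next is a gentle descent.

Request:
drive_tool --pt "1 0.01 0.01 -0.08 0" --pt "1 0 0 -0.05 0" --pt "1 0 0 0 0" --pt "1 0 0 0 0"

```text
t: 3.15
tcp_pos: [0.4573, -0.3494, 0.1467]
ee_rot: [-1.651, 1.571, 2.791]
ft_force: [-0.4, -0.7, 0.3]
gripper_width: 0.0002
```

Request:
drive_tool --pt "1 0 0 -0.014 0" --pt "1 0 0 0 0"

```text
t: 3.35
tcp_pos: [0.4573, -0.3494, 0.1447]
ee_rot: [0.554, 1.571, -1.287]
ft_force: [-0.4, 0.3, -0.4]
gripper_width: 0.0001
```

Request:
drive_tool --pt "1 0 0 -0.01 0" --pt "1 0 0 0 0"

```text
t: 3.55
tcp_pos: [0.4573, -0.3494, 0.1431]
ee_rot: [-1.116, 1.571, -2.957]
ft_force: [0.2, 0.3, 0.7]
gripper_width: 0.0006
```

Request:
drive_tool --pt "1 0 0 -0.007 0" --pt "1 0 0 0 0"

```text
t: 3.75
tcp_pos: [0.4573, -0.3494, 0.142]
ee_rot: [-1.296, 1.571, -3.137]
ft_force: [0.0, 0.0, 0.2]
gripper_width: 0.0002
```

Request:
drive_tool --pt "1 0 0 -0.007 0" --pt "1 0 0 0 0"

```text
t: 3.95
tcp_pos: [0.4574, -0.3494, 0.1411]
ee_rot: [0.845, 1.571, -0.997]
ft_force: [1.0, -0.4, 0.3]
gripper_width: 0.0006
```

Request:
drive_tool --pt "1 0 0 -0.005 0" --pt "1 0 0 0 0"

```text
t: 4.15
tcp_pos: [0.4574, -0.3495, 0.1407]
ee_rot: [1.01, 1.57, -0.831]
ft_force: [-0.4, 0.9, 5.6]
gripper_width: 0.0006
```

Request:
drive_tool --pt "1 0 0 -0.006 0" --pt "1 0 0 0 0"

```text
t: 4.35
tcp_pos: [0.4575, -0.3495, 0.1403]
ee_rot: [1.019, 1.57, -0.823]
ft_force: [-0.8, 1.4, 10.8]
gripper_width: 0.0002
```

Panel b resists: 10.8 N at about 1 mm, so it is latched. Next is panel d.

Request:
drive_tool --pt "1 0 0 0.1 0" --pt "1 0 0 0.04 0" --pt "1 0.15 -0.04 0 0" --pt "1 0.15 -0.04 0 0" --pt "1 0 0 0 0" --pt "1 0 0 -0.08 0" --pt "1 0 0 -0.02 0" --pt "1 0 0 0 0"

```text
t: 5.15
tcp_pos: [0.5014, -0.361, 0.1443]
ee_rot: [-1.986, 1.569, 2.455]
ft_force: [0.2, -0.4, 0.2]
gripper_width: 0.0003
```

Request:
drive_tool --pt "1 0 0 -0.014 0" --pt "1 0 0 0 0"

```text
t: 5.35
tcp_pos: [0.502, -0.3614, 0.1432]
ee_rot: [-1.629, 1.571, 2.813]
ft_force: [-0.2, 0.5, -0.5]
gripper_width: 0.0006
```

Request:
drive_tool --pt "1 0 0 -0.007 0" --pt "1 0 0 0 0"

```text
t: 5.55
tcp_pos: [0.5023, -0.3614, 0.1423]
ee_rot: [0.74, 1.571, -1.101]
ft_force: [-0.3, 0.1, -0.2]
gripper_width: 0.0
```

Request:
drive_tool --pt "1 0 0 -0.005 0" --pt "1 0 0 0 0"

```text
t: 5.75
tcp_pos: [0.5023, -0.3614, 0.1415]
ee_rot: [0.403, 1.571, -1.439]
ft_force: [-0.1, 0.4, 0.5]
gripper_width: 0.0006
```

Request:
drive_tool --pt "1 0 0 -0.006 0" --pt "1 0 0 0 0"

```text
t: 5.95
tcp_pos: [0.5022, -0.3614, 0.1406]
ee_rot: [-0.744, 1.571, -2.585]
ft_force: [-1.3, 0.2, 1.3]
gripper_width: 0.0003
```

Request:
drive_tool --pt "1 0 0 -0.006 0" --pt "1 0 0 0 0"

```text
t: 6.15
tcp_pos: [0.5022, -0.3614, 0.1397]
ee_rot: [-1.288, 1.571, -3.129]
ft_force: [-2.1, -0.6, 1.6]
gripper_width: 0.0007
```

Request:
drive_tool --pt "1 0 0 -0.007 0" --pt "1 0 0 0 0"

```text
t: 6.35
tcp_pos: [0.5022, -0.3614, 0.1385]
ee_rot: [-1.445, 1.571, 2.997]
ft_force: [-0.3, 0.9, 2.0]
gripper_width: 0.0007
```

Request:
drive_tool --pt "1 0 0 -0.007 0" --pt "1 0 0 0 0"

```text
t: 6.55
tcp_pos: [0.5023, -0.3614, 0.1375]
ee_rot: [-1.2, 1.571, -3.041]
ft_force: [-0.6, 0.2, 1.4]
gripper_width: 0.0006
```

Panel d gives 4 mm at about 1.5 N, so it is the unlatched one. I continue pushing its near edge down.

Request:
drive_tool --pt "1 0.013 -0.004 -0.02 0" --pt "1 0 0 -0.02 0" --pt "1 0 0 -0.02 0" --pt "1 0 0 0 0"

```text
t: 6.95
tcp_pos: [0.5043, -0.362, 0.1281]
ee_rot: [-1.912, 1.571, 2.53]
ft_force: [0.3, -0.4, -0.2]
gripper_width: 0.0001
```

Request:
drive_tool --pt "1 0 0 -0.02 0" --pt "1 0 0 -0.02 0" --pt "1 0 0 0 0"

```text
t: 7.25
tcp_pos: [0.5041, -0.3619, 0.1221]
ee_rot: [-1.893, 1.57, 2.549]
ft_force: [0.1, 0.4, 0.1]
gripper_width: 0.0007
```

Request:
drive_tool --pt "1 0 0 -0.02 0" --pt "1 0 0 0 0"

```text
t: 7.45
tcp_pos: [0.5039, -0.3619, 0.1196]
ee_rot: [-1.677, 1.57, 2.765]
ft_force: [-3.8, 0.9, 4.7]
gripper_width: 0.0001
```

Run:
```python
from h import *
im,d=pic("side","side2.png")
cv2.imwrite("pics/side2z.png",cv2.resize(im[160:300,220:380,::-1],None,fx=4,fy=4,interpolation=2))
```

```text
(no output)
```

View pics/side2z.png

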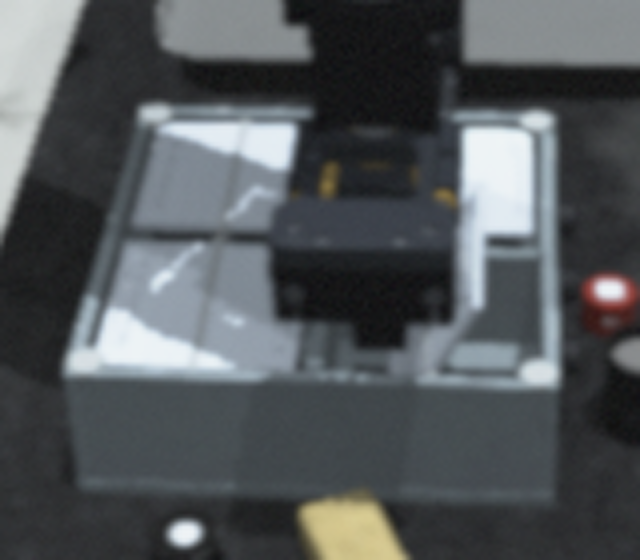

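Panel d is now steeply tilted, with its near edge down in the compartment and its far edge standing up near zoomed pixel (475, 260). I press a little more to make sure it is on the stop.

Request:
drive_tool --pt "1 0 0 -0.01 0" --pt "1 0 0 0 0"

```text
t: 7.7
tcp_pos: [0.5038, -0.3619, 0.1187]
ee_rot: [-1.534, 1.57, 2.909]
ft_force: [-7.3, 1.3, 10.1]
gripper_width: 0.0002
```

Request:
drive_tool --pt "1 0 0 -0.008 0" --pt "1 0 0 0 0"

```text
t: 7.9
tcp_pos: [0.5036, -0.3619, 0.1179]
ee_rot: [-1.452, 1.57, 2.991]
ft_force: [-8.5, 2.5, 16.4]
gripper_width: 0.0006
```

Force rises steeply against the stop. I back off toward the near wall, then lift straight out and clear.

Request:
drive_tool --pt "1 -0.025 0.007 0 0" --pt "1 0 0 0 0" --pt "1 0 0 0.15 0" --pt "1 0 0 0.25 0" --pt "1 0 0 0.3 0" --pt "1 0 0 0.3 0" --pt "1 -0.15 -0.15 0.1 0" --pt "1 -0.2 -0.2 0 0"

```text
t: 8.7
tcp_pos: [0.4489, -0.4135, 0.2848]
ee_rot: [1.024, 1.566, -0.814]
ft_force: [0.6, -0.8, -1.2]
gripper_width: 0.0005
```

Request:
drive_tool --pt "1 -0.2 -0.2 0 0" --pt "1 -0.2 -0.2 0 0" --pt "1 -0.2 -0.2 0 0" --pt "1 -0.2 -0.2 0 0" --pt "1 -0.2 -0.2 0 0" --pt "1 0 0 0 0"

```text
t: 9.3
tcp_pos: [0.2947, -0.5665, 0.2812]
ee_rot: [-0.466, 1.57, -2.311]
ft_force: [0.2, 0.7, -0.2]
gripper_width: 0.0002
```

Run:
```python
from h import *
for n,(a,b,c,e) in {"side":(160,320,220,420),"top":(145,275,245,400)}.items():
    im,d=pic(n,n+"3.png")
    cv2.imwrite(f"pics/{n}3z.png",cv2.resize(im[a:b,c:e,::-1],None,fx=3.6,fy=3.6,interpolation=2))
    W=cloud(n,d)
    ex=np.array([.9636,-.2672]);ey=np.array([.2672,.9636])
    o=W[...,:2]-np.array([.4925,-.3075]);X=o@ex;Y=o@ey
    for nm,sx,sy in [("a",-1,1),("b",-1,-1),("c",1,1),("d",1,-1)]:
        x=X-sx*.049;y=Y-sy*.049
        m=(d>0)&(abs(x)<.036)&(abs(y)<.034)&(W[...,2]>.015)&(W[...,2]<.12)
        if nm=="d":
            m=(d>0)&(abs(x)<.03)&(abs(y)<.034)&(W[...,2]>.01)&(W[...,2]<.12)
            for h in np.arange(.01,.12,.008):
                k=m&(abs(W[...,2]-h)<.004)
                if k.sum():print("  z",round(h,3),k.sum(),np.median(x[k]).round(4))
        else:
            p=np.polyfit(x[m],W[...,2][m],1);print(n,nm,m.sum(),"tilt",-np.arctan(p[0]).round(3),"z",p[1].round(4))
print(monitor.read_state()["ft_force"])
```

```text
side a 854 tilt 0.008 z 0.0625
side b 1033 tilt 0.015 z 0.0646
side c 822 tilt -0.019 z 0.0632
  z 0.01 3 0.0118
  z 0.018 36 0.0127
  z 0.026 7 -0.0188
  z 0.034 34 -0.0157
  z 0.042 42 -0.0116
  z 0.05 46 -0.0076
  z 0.058 52 -0.0037
  z 0.066 54 0.0005
  z 0.074 57 0.0045
  z 0.082 57 0.0089
  z 0.09 42 0.0123
  z 0.098 121 0.0181
top a 988 tilt 0.002 z 0.0651
top b 995 tilt 0.016 z 0.0651
top c 966 tilt -0.001 z 0.0651
  z 0.01 15 -0.0269
  z 0.018 60 -0.0246
  z 0.026 17 -0.02
  z 0.034 63 -0.0175
  z 0.042 63 -0.0134
  z 0.05 60 -0.0093
  z 0.058 60 -0.0054
  z 0.066 75 -0.0013
  z 0.074 66 0.0031
  z 0.082 70 0.0071
  z 0.09 61 0.0108
  z 0.098 125 0.016
  z 0.106 6 0.0169
[ 1.08585287 -0.33211439  0.17355287]
```

View pics/side3z.png

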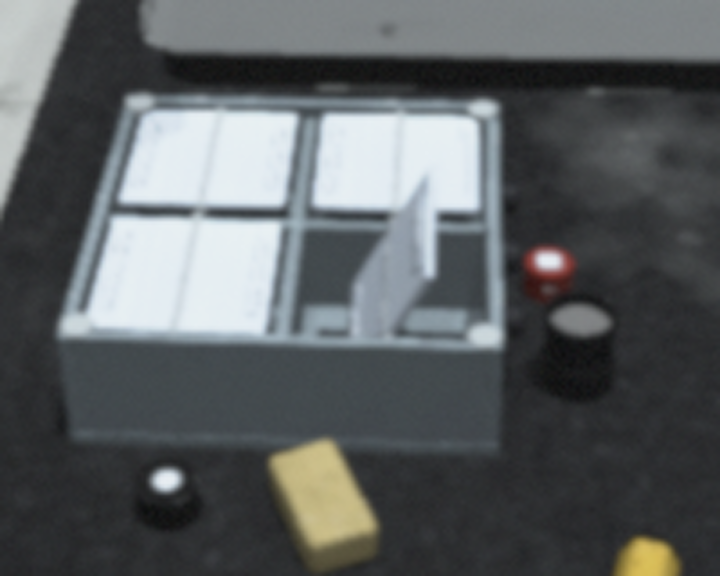

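View pics/top3z.png

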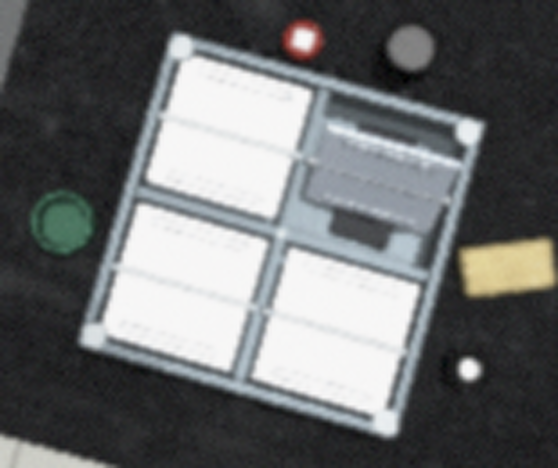

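Both views show panel d standing open at about 1.1 rad (8 mm rise per 4.1 mm run). The other three panels are level, and nothing beside the box has moved.

```bash
python3 -c "
from station import ticket
print(ticket.close_job())"
```

```text
the job is handed in; nothing more can be done
None
```

Panel d (far right) was the unlatched one. It now stands fully open with its near edge down, and I handed the job in about 9.4 s into the 48 s limit.

- **Pressing:** I pressed panel b (near right) first. It gave only about 1 mm at 10.8 N, so it is latched and I left it. Panel d gave 4 mm at about 1.5 N, so I did not press a or c.
- **Opening:** I pushed d's near edge down until the force rose to 16 N vertical against its stop, then backed the fingers off and lifted clear.
- **Last checks:** Depth from both cameras puts d at about 1.1 rad, which is its stop. Panels a and c measure level within camera noise (a at most 0.008 rad, c at most 0.019). Panel b reads about 0.015 rad, inside its 0.02 rad spring-back limit. The pictures show the small objects where they stood, and the arm is clear of everything with no contact force.

No checks failed or disagreed.

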